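# Fetch the mallet from the chest and set an eyelet

### The job

Lift the tool chest's lid open and lay it gently back until it rests on its stop. Take out the mallet and drive the setter's leaning red punch fully down with the mallet's end face, square to the punch; never push the setter or its punch with the gripper itself. Then let the punch spring back, stand the mallet on its head inside the chest again, leave the lid open, and leave the tack tin, glue pot and spool where they are.

Things in the scene. Friction and masses are not known exactly. Their poses are not given: they have to be found in the camera images.
- chest: Fixed light-wood tool chest, open box 180 (x) x 260 (y) x 90 mm high, walls and floor 9 mm; origin at the centre of its underside, z up; its front faces the chest's -x, roughly to the robot. It may stand left or right of the setter.
- lid (a joint): Angle of the brown lid about the hinge on the chest's far (+x) top rim: 0 shut, grows as it opens up and away, 1.83 rad is its stop. Lid 202 mm hinge to front edge, 268 wide, 10 thick, 0.5 kg; no handle: its front lip overhangs the front wall by 22 mm, underside 90 mm above the bench when shut. Falls shut if let go below about 1.45 rad; can stay near upright, short of the stop.
- lid_hinge (a point): Middle of the hinge line, fixed to the chest at (90, 0, 90) mm in its frame; the hinge axis is the chest's y axis and lies in the plane of the lid's underside.
- lid_edge (a point): Middle of the lid's front lower edge, 202 mm from the hinge line; moves with the lid.
- mallet: Mallet in the chest, standing on its head, handle level. Head: square light wooden block with steel bands, 50 x 50 mm, 80 high, flat ends. Dark handle, 20 mm (y) x 24 (z) section, along +x at 40 mm height, out to 152 mm from the head's axis. Origin: centre of the head's lower end face, z along the head's axis. 0.4 kg, centre of mass about 11 mm from the axis.
- setter: Fixed green eyelet setter, base 130 (x) x 110 (y) x 18 mm; origin on the underside, z up; its round guide (48 mm diameter) and the punch lean 0.52 rad (30 degrees) from vertical towards the setter's -x, roughly to the robot.
- punch (a joint): How far the punch is driven into the guide, m: 0 up (sprung), 0.012 fully down. It takes about 4 N to start and 11 N at the bottom.
- punch_top (a point): Centre of the top of the punch's red head (30 mm diameter, 12 mm thick), 44 mm out of the guide when up, about 133 mm above the bench; its z axis is the punch's axis, pointing out of the guide.
- tack_tin: Bystander: blue tin in the chest, 42 mm diameter, 45 mm high; origin under its centre.
- glue_pot: Bystander: white jar with black cap beside the chest, 56 mm diameter, 70 mm high; origin under its centre.
- spool: Bystander: orange spool behind the setter, 44 mm diameter, 55 mm high; origin under its centre.
Things that resemble listed ones, but are neither listed nor needed, are in the scene too. Of the things like the setter, leave any that is brown or purple; of the rest the larger one is meant.

How it is judged:
By the outcome, as a careful person would: the job done as asked, in the order asked, and still so for the second after the job is handed in, with the robot touching nothing.
It also fails if it takes over 64 s, if anything falls off the work surface, if the arm or the gripper's body presses on something with over 40 N, if the wrist force passes 120 N, or if a joint passes its speed limit or range.

### The arm

A 6-joint arm with a two-finger parallel gripper is mounted at the origin on the work surface. World frame = base frame: x ahead of the robot, y to its left, z up, the work surface at z = 0. Lengths are in m, angles in rad, forces in N, time in s.
With the tool pointing down it reaches from about 0.3 to 0.775 m from the base axis. Payload 14.6 kg.
Tool frame: the origin (TCP) lies midway between the tips of the shut fingers; the grasp point (between the pads) lies 19 mm behind it (ctrl.hold_point_z is the distance from the TCP to the grasp point, in m); z points along the fingers, x is the direction in which the jaws open and shut, and the axes are right-handed (so a half turn about z gives the same grasp; the last joint's range is limited). The gripper opens to 94 mm and grips with 3 to 60 N. Pads are 16 mm wide; open, the fingers measure 119 mm over their backs; the gripper's body (75 mm by 177 mm) begins 78 mm behind the grasp point.
Start: joints at [-1.366, 0.3, 1.521, -0, 1.321, -0.067], TCP at [0.148, -0.53, 0.205] pointing down, gripper open.
Joint ranges: [-3.03, 3.03], [-0.79, 2.21], [0.23, 2.52], [-1.04, 4.18], [0, 3.07], [-2.55, 2.55]. Speed limits (rad/s): [2.22, 2.22, 2.57, 3.14, 3.14, 3.14].

### API

Orientations are given as [roll, pitch, yaw] about the fixed x, y, z axes, in that order (R = Rz(yaw) Ry(pitch) Rx(roll)).
In Python, from station import ctrl, viewer, ticket, nets gives the robot as it stands.
- The arm moves only by the tool carry_out, never from a script. Its argument "commands" is one flat list of numbers, 7 for each row, row after row: the closure, from -1 (fully open) to 1 (shut), so that 0 is half open, then the shift along the world's x, y, z in cm, then the turn, a rotation vector about the world's x, y, z in rad. In form: [gripper, tx, ty, tz, ax, ay, az, gripper, tx, ty, tz, ax, ay, az, ...]. A call has 1 to 12 rows; each row is the pose to reach, as a shift and turn from the pose measured when the call began; what a row does not reach only later rows make up. A row lasts 1/12 s, in which the tool goes at most 41.7 mm and 7.16 degrees, less where a joint would pass 70% of its speed; a pose out of reach is approached as far as the arm can. A call with a gripper value outside its range is refused whole. The fingers move at their own pace and stop on an object; "force" is the grip in N (left out, the last holds). Time passes only in rows, so rows that repeat a pose let the fingers close. It gives the time, the measured TCP pose, the force and the opening at its end, in the units of the state.
- ctrl.get_obs(): the state, without advancing time (a new reading comes with each control period).
- viewer.camera(name): name is "side" or "top" or "wrist"; returns (picture, depth): 400x640x3 uint8, blue, green, red; 400x640 float32, m along the optical axis (not along the pixel's ray), 0 where there is no reading.
- viewer.camera_info(name): a dict with "fx", "fy", "cx", "cy" (pixels), "D" ([k1, k2, p1, p2, k3] as OpenCV has them; the pictures are not rectified), "R" (3x3) and "t" (3): a world point X has camera coordinates R X + t. Camera axes: x right, y down, z forward; pixel columns grow to the right and rows downward; lengths in m; the calibration is good to about 2 mm. A picture is of the moment at which its call begins: read the wrist's pose just before it. camera_info takes no time and is no camera call; for the wrist camera it gives the pose at the moment of the call.
- ticket.hand_in(): hands the job in, once; it reports no verdict.
Trained networks look in the newest picture that a camera, given by its name, has taken for a name from the list of things; names that differ only in an ending like _2 or _b are one class to them, and where a whole thing is asked for, a point or a joint stands for the part that bears it (a point fixed in the world has none). Each returns a list of dicts, best first, with "confidence" (0 to 1); they miss things now and then, are a little off and sometimes report something else, mostly with a low value. They report only what shows in the picture. A call takes as long as a camera call. They do not tell look-alikes from the thing itself.
- nets.silhouettes(camera, thing): "region" (400x640 bool, what is visible of it) and "extent" ([left, top, right, bottom] in pixels, round what is visible of it).
The state is a dict: "time_s": time; "qpos": joint angles; "joint_vel": joint speeds; "tau": joint torques, N m; "ee_pos": TCP position; "eef_rot": TCP orientation; "force": force on the tool from outside, world axes, zero at the start; "moment": the same for the moment, N m; "grip_width": finger opening in m.
Only numpy, scipy, OpenCV 4.12 (cv2) and the standard library are available. Lean on these libraries where they do the work, as an engineer would, in place of code of your own. Each camera call takes 0.05 s, during which the arm holds its last target. There are 200 camera calls.

## Working session

There is one attempt and no reset: what is moved stays moved. The work goes in short steps, Python scripts to look and compute and a tool call to move; the robot and the scene stay as the last step left them, time stands still between calls to the robot, and variables do not carry over. Pictures are saved under pics/ and viewed, about 8 in all and at most 12, crops included, and the job is handed in when it is done.

Besides the shell and the picture viewer there is one more tool, called after "Request:" as name(argument=value, ...), one argument or row to a line, values as JSON. carry_out: Moves the arm, as the interface text tells. Its arguments: {"type":"object","properties":{"commands":{"type":"array","items":{"type":"number"}},"force":{"type":"number"}},"required":["commands"]}

```bash
ls; mkdir -p pics; cat > h.py <<'E'
import numpy as np, cv2
from station import ctrl, viewer, ticket, nets
from scipy.spatial.transform import Rotation as Ro
def shot(n,save=None):
    info=viewer.camera_info(n); p,d=viewer.camera(n)
    if save: cv2.imwrite('pics/'+save,p)
    return p,d,info
def world(d,info,us,vs):
    us=np.asarray(us);vs=np.asarray(vs)
    K=np.array([[info['fx'],0,info['cx']],[0,info['fy'],info['cy']],[0,0,1.]])
    pts=cv2.undistortPoints(np.stack([us,vs],-1).reshape(-1,1,2).astype(np.float64),K,np.array(info['D'],float)).reshape(-1,2)
    z=d[vs.astype(int),us.astype(int)]
    c=np.c_[pts*z[:,None],z]
    R=np.array(info['R']);t=np.array(info['t'])
    return (c-t)@R, z>0
def proj(info,X):
    K=np.array([[info['fx'],0,info['cx']],[0,info['fy'],info['cy']],[0,0,1.]])
    return cv2.projectPoints(np.asarray(X,float).reshape(-1,3),cv2.Rodrigues(np.array(info['R']))[0],np.array(info['t'],float),K,np.array(info['D'],float))[0].reshape(-1,2)
def region(d,info,m):
    v,u=np.nonzero(m); P,ok=world(d,info,u,v); return P[ok]
E
python3 - <<'E'
from h import *
o=ctrl.get_obs(); print(o)
ims=[]
for n in ['side','top']:
    p,d,i=shot(n); ims.append(p); print(n,np.round(-np.array(i['R']).T@np.array(i['t']),3),i['fx'])
    for th in ['chest','lid','setter','punch','punch_top','glue_pot','spool']:
        for r in nets.silhouettes(n,th)[:4]:
            P=region(d,i,r['region'])
            print(n,th,round(r['confidence'],2),[int(x) for x in r['extent']],np.round(np.median(P,0),3) if len(P) else None,np.round(P.min(0),3) if len(P) else '',np.round(P.max(0),3) if len(P) else '')
cv2.imwrite('pics/a.png',cv2.resize(np.vstack(ims),(480*1,600)) if 0 else ims[0]); cv2.imwrite('pics/b.png',ims[1])
E
```

```text
pics
{'time_s': 0.0, 'qpos': array([-1.36558398e+00,  3.00484047e-01,  1.52158232e+00, -1.41687537e-05,
        1.32068219e+00, -6.66007894e-02]), 'joint_vel': array([-7.48950174e-04, -3.17272397e-04,  1.34371098e-03,  9.38821574e-05,
        1.55181256e-03,  1.78467259e-03]), 'tau': array([-4.52463360e-05, -5.31810415e+01, -3.52743459e+01,  7.08816829e-02,
        2.42544775e-02, -1.19311371e-04]), 'ee_pos': array([ 0.14760335, -0.52955457,  0.2048787 ]), 'eef_rot': array([-3.14152942e+00,  1.15425362e-03, -1.29897964e+00]), 'force': array([ 0.39616373, -0.48649082,  0.34822579]), 'moment': array([ 0.03841754,  0.01622749, -0.00303546]), 'grip_width': 0.09374519508369249}
side [0.432 0.883 0.822] 394.2839354844453
side chest 0.57 [257, 120, 342, 209] [ 0.56  -0.162  0.1  ] [ 0.445 -0.564 -0.003] [ 0.748 -0.059  0.183]
side lid 0.63 [277, 138, 342, 187] [ 0.547 -0.211  0.101] [ 0.445 -0.369 -0.001] [ 0.648 -0.097  0.106]
side setter 0.68 [254, 236, 303, 294] [0.581 0.21  0.02 ] [ 0.524  0.068 -0.002] [0.661 0.252 0.141]
side setter 0.68 [329, 215, 365, 259] [0.402 0.073 0.015] [ 0.35
[... 2000 characters left out ...]
5]
top punch 0.41 [305, 163, 311, 168] [0.628 0.026 0.097] [0.622 0.019 0.088] [0.635 0.032 0.103]
top punch 0.41 [185, 273, 197, 284] [0.278 0.372 0.133] [0.266 0.36  0.105] [0.295 0.388 0.143]
top punch 0.4 [301, 244, 302, 249] [0.378 0.05  0.096] [0.371 0.041 0.09 ] [0.387 0.057 0.101]
top punch_top 0.59 [252, 182, 264, 195] [0.551 0.183 0.134] [0.538 0.17  0.106] [0.571 0.197 0.145]
top punch_top 0.53 [294, 244, 304, 252] [0.378 0.049 0.094] [0.368 0.038 0.071] [0.391 0.057 0.101]
top punch_top 0.43 [184, 269, 200, 288] [0.278 0.373 0.128] [ 0.255  0.357 -0.004] [0.301 0.42  0.143]
top glue_pot 0.48 [328, 188, 348, 205] [ 0.541 -0.064  0.069] [ 0.518 -0.091  0.004] [ 0.571 -0.039  0.08 ]
```

View pics/a.png

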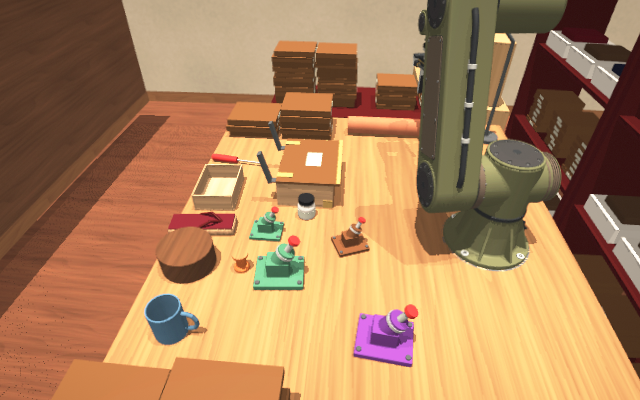

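View pics/b.png

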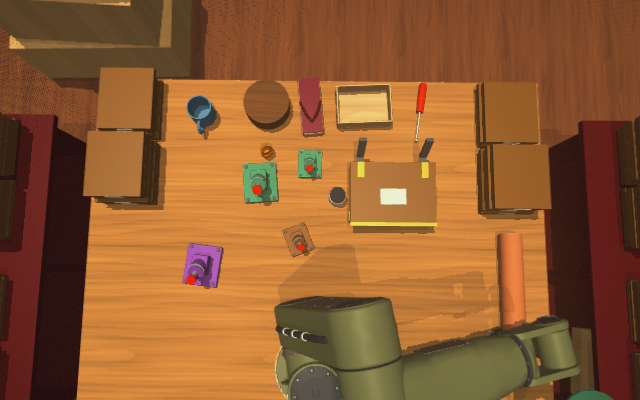

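The four setter-like things in the top picture are:
- large green at (258,182)
- small green at (310,165)
- brown at (299,240)
- purple at (203,265)

By the description, the large green one at about (0.585, 0.18) is meant. Next I fit the chest and setter geometry.

```bash
cat > fit.py <<'E'
from h import *
def best(n,th,pt,mx=0.12):
    out=[]
    p,d,i=shot(n)
    for r in nets.silhouettes(n,th):
        P=region(d,i,r['region'])
        if len(P)>15 and np.linalg.norm(np.median(P,0)[:2]-pt)<mx: return P
def rect(P):
    (c,s,a)=cv2.minAreaRect((P[:,:2]*1000).astype(np.float32)); return np.round(c,1),np.round(s,1),round(a,2)
def rows(P,n=''):
    print(n,len(P),np.round(np.median(P,0),4),rect(P))
E
python3 - <<'E'
from fit import *
i=viewer.camera_info('wrist'); o=ctrl.get_obs()
T=Ro.from_euler('xyz',o['eef_rot']).as_matrix(); c=-np.array(i['R']).T@np.array(i['t'])
print('cam in tool',np.round(T.T@(c-o['ee_pos']),3),np.round(np.array(i['R'])@T,2).tolist(), i['fx'])
for n in ['top','side']:
    p,d,i=shot(n)
    v,u=np.mgrid[0:400,0:640]; P,ok=world(d,i,u.ravel(),v.ravel()); col=p.reshape(-1,3)
    L=P[ok&(P[:,2]>.09)&(P[:,2]<.11)&(P[:,0]>.42)&(P[:,0]<.68)&(P[:,1]>-.4)&(P[:,1]<-.08)]
    rows(L,n+' lid'); print('front x at y:',[ (round(y,2),round(np.percentile(L[abs(L[:,1]-y)<.01][:,0],1),4),round(np.percentile(L[abs(L[:,1]-y)<.01][:,0],99),4)) for y in (-.34,-.28,-.2,-.14)], 'z',np.round(np.median(L[:,2]),4))
    near=ok&(P[:,0]>.5)&(P[:,0]<.69)&(P[:,1]>.1)&(P[:,1]<.27)
    g=(col[:,1].astype(int)>col[:,2]+20)
    B=P[near&g&(P[:,2]>.012)&(P[:,2]<.024)]; rows(B,n+' base')
    red=(col[:,2].astype(int)>col[:,1]+90)&(col[:,2].astype(int)>col[:,0]+90)
    H=P[near&red&(P[:,2]>.1)]; rows(H,n+' head')
    G=H; c0=G.mean(0); w,V=np.linalg.eigh(np.cov((G-c0).T)); print(c0.round(4),V[:,0].round(3),w)
cv2.imwrite('pics/c.png',cv2.resize(shot('top')[0][140:260,230:450],None,fx=3,fy=3,interpolation=cv2.INTER_CUBIC))
E
```

```text
cam in tool [-0.001 -0.071 -0.18 ] [[1.0, -0.0, 0.0], [0.0, 0.97, -0.25], [-0.0, 0.25, 0.97]] 309.9727093769594
top lid 5536 [ 0.546  -0.2361  0.1004] (array([ 561.3, -237. ]), array([231.2, 269.5]), 0.09)
front x at y: [(-0.34, np.float64(0.4473), np.float64(0.6739)), (-0.28, np.float64(0.4484), np.float64(0.646)), (-0.2, np.float64(0.4477), np.float64(0.6454)), (-0.14, np.float64(0.4468), np.float64(0.6737))] z 0.1004
top base 767 [0.5897 0.1821 0.0179] (array([593.1, 187.9]), array([129.3, 108.8]), 5.41)
top head 72 [0.5484 0.1842 0.133 ] (array([549.6, 184.9]), array([27. , 25.7]), 45.2)
[0.5492 0.1842 0.1333] [ 0.368  0.037 -0.929] [9.24919146e-06 5.10997502e-05 5.89645866e-05]
side lid 2814 [ 0.5473 -0.2117  0.1011] (array([ 562.6, -235.6]), array([234.2, 275.8]), 0.19)
front x at y: [(-0.34, np.float64(0.4469), np.float64(0.6731)), (-0.28, np.float64(0.4504), np.float64(0.645)), (-0.2, np.float64(0.4485), np.float64(0.6431)), (-0.14, np.float64(0.4461), np.float64(0.6725))] z 0.1011
side base 1028 [0.5826 0.2139 0.0185] (array([607. , 192.3]), array([158.2, 112. ]), 4.52)
side head 131 [0.5519 0.1904 0.1313] (array([565.8, 187.2]), array([59.4, 30.2]), 4.9)
[0.5546 0.1894 0.1278] [-0.564 -0.228 -0.794] [4.50722492e-05 5.73934912e-05 2.76987182e-04]
```

View pics/c.png

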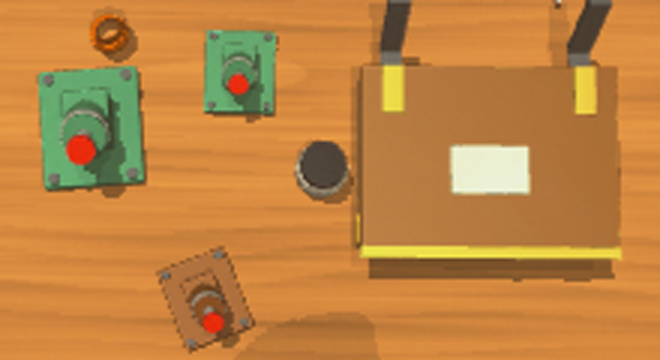

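```bash
cat > plan.py <<'E'
from h import *
def Rt(tilt,yaw=0.,flip=0):
    # tool z tilted 'tilt' from down towards heading yaw; tool x = heading's -y (flip: +y)
    z=np.array([np.sin(tilt),0,-np.cos(tilt)]); x=np.array([0,-1.,0])*(-1 if flip else 1)
    return Ro.from_euler('z',yaw).as_matrix()@np.c_[x,np.cross(z,x),z]
def row(p,R):
    o=ctrl.get_obs(); R0=Ro.from_euler('xyz',o['eef_rot'])
    return np.r_[(np.asarray(p)-o['ee_pos'])*100,(Ro.from_matrix(R)*R0.inv()).as_rotvec()]
def show(g,*targets):
    for p,R in targets: print(g,np.round(row(p,R),3).tolist())
E
python3 -c "
from plan import *
show(1,([.40,-.2,.12],Rt(np.pi/4)))"
```

```text
1 [25.235, 32.979, -8.545, 0.107, -0.78, -0.258]
```

Request:
carry_out(
  commands=[1,25.2,33,-4,0.107,-0.78,-0.258,1,25.2,33,-4,0.107,-0.78,-0.258,1,25.2,33,-4,0.107,-0.78,-0.258,1,25.2,33,-4,0.107,-0.78,-0.258,1,25.2,33,-4,0.107,-0.78,-0.258,1,25.2,33,-4,0.107,-0.78,-0.258,1,25.2,33,-4,0.107,-0.78,-0.258,1,25.2,33,-8.5,0.107,-0.78,-0.258,1,25.2,33,-8.5,0.107,-0.78,-0.258,1,25.2,33,-8.5,0.107,-0.78,-0.258,1,25.2,33,-8.5,0.107,-0.78,-0.258,1,25.2,33,-8.5,0.107,-0.78,-0.258],
  force=30,
)

```text
time_s: 1.95
ee_pos: [0.4003, -0.1969, 0.1193]
eef_rot: [-2.358, 0.002, -1.567]
force: [-0.5, 0.0, 0.2]
grip_width: 0.017
```

```bash
python3 -c "
from plan import *
o=ctrl.get_obs();print(o)
p,d,i=shot('wrist','w1.png')
v,u=np.mgrid[0:400:2,0:640:2]; P,ok=world(d,i,u.ravel(),v.ravel())
L=P[ok&(P[:,2]>.09)&(P[:,2]<.115)&(P[:,0]>.42)&(P[:,0]<.68)&(P[:,1]>-.4)&(P[:,1]<-.08)]
for y in (-.3,-.25,-.2,-.15,-.12):
    a=L[abs(L[:,1]-y)<.006]; 
    if len(a)>5: print(y,np.percentile(a,[1,99],0)[:,0].round(4),np.median(a[:,2]).round(4))
show(1,([.45,-.2,.062],Rt(np.pi/4)),([.4555,-.2,.062],Rt(np.pi/4)))
"
```

```text
{'time_s': 1.95, 'qpos': array([-0.88534189, -0.03464004,  2.35270754,  1.19271435,  0.63206024,
       -0.2594855 ]), 'joint_vel': array([-0.08805872, -0.01758138, -0.04603131, -0.07146463,  0.07163209,
        0.01715696]), 'tau': array([  2.83529341, -23.82020652, -25.13061404,   2.08478004,
        -0.47082206,  -0.19856567]), 'ee_pos': array([ 0.40027028, -0.19692907,  0.11930844]), 'eef_rot': array([-2.35791454e+00,  2.01634281e-03, -1.56691332e+00]), 'force': array([-0.49659119,  0.02775614,  0.22882243]), 'moment': array([ 0.0009832,  0.3598304, -0.0607592]), 'grip_width': 0.017005431471156237}
-0.3 [0.4446 0.6393] 0.1
-0.25 [0.4446 0.6388] 0.1003
-0.2 [0.4442 0.6401] 0.1004
-0.15 [0.4441 0.6698] 0.1003
-0.12 [0.4439 0.6723] 0.1003
1 [4.997, -0.15, -5.82, -0.001, -0.001, -0.003]
1 [5.547, -0.15, -5.82, -0.001, -0.001, -0.003]
```

Request:
carry_out(
  commands=[1,2.8,0,-3,0,0,0,1,2.8,0,-5.7,0,0,0,1,2.8,0,-5.7,0,0,0,1,2.8,0,-5.7,0,0,0,1,5.4,0,-5.7,0,0,0,1,5.4,0,-5.7,0,0,0,1,5.4,0,-5.7,0,0,0],
)

```text
time_s: 2.58
ee_pos: [0.4542, -0.1992, 0.0649]
eef_rot: [-2.355, 0.0, -1.568]
force: [0.2, -0.4, -0.4]
grip_width: 0.0003
```

```bash
cat > lid.py <<'E'
from plan import *
import sys
H=np.array([.6475,.09]); y=float(sys.argv[4]) if len(sys.argv)>4 else -.2
def tcp(t,w=.008):
    if t<np.pi/4:
        e=H+.202*np.array([-np.cos(t),np.sin(t)])+[.0085,-.0198]
    else: e=H+.182*np.array([-np.cos(t),np.sin(t)])-.0057
    return [e[0],y,e[1]]
o=ctrl.get_obs(); print(o['time_s'],o['ee_pos'],o['force'],o['qpos'].round(2),o['grip_width'])
for t in np.linspace(*map(float,sys.argv[1:3]),int(sys.argv[3])): print(round(t,2),np.round(row(tcp(t),Rt(np.pi/4)),2).tolist())
E
python3 lid.py 0 .75 13; python3 -c "
from h import *; shot('side','s1.png')"
```

```text
2.5833 [ 0.45424808 -0.19919504  0.06493325] [ 0.21453932 -0.36180762 -0.41732219] [-0.76  0.21  2.28  1.52  0.51 -0.54] 0.0002948630104685084
0.0 [-0.02, -0.08, 0.53, -0.0, 0.0, -0.0]
0.06 [0.01, -0.08, 1.79, -0.0, 0.0, -0.0]
0.12 [0.13, -0.08, 3.05, -0.0, 0.0, -0.0]
0.19 [0.33, -0.08, 4.29, -0.0, 0.0, -0.0]
0.25 [0.6, -0.08, 5.52, -0.0, 0.0, -0.0]
0.31 [0.95, -0.08, 6.74, -0.0, 0.0, -0.0]
0.38 [1.38, -0.08, 7.93, -0.0, 0.0, -0.0]
0.44 [1.88, -0.08, 9.08, -0.0, 0.0, -0.0]
0.5 [2.45, -0.08, 10.21, -0.0, 0.0, -0.0]
0.56 [3.09, -0.08, 11.3, -0.0, 0.0, -0.0]
0.62 [3.79, -0.08, 12.35, -0.0, 0.0, -0.0]
0.69 [4.56, -0.08, 13.35, -0.0, 0.0, -0.0]
0.75 [5.4, -0.08, 14.3, -0.0, 0.0, -0.0]
```

Request:
carry_out(
  commands=[1,0,0,0.6,0,0,0,1,0,0,1.2,0,0,0,1,0,0,2,0,0,0,1,0.1,0,3,0,0,0,1,0.3,0,4.2,0,0,0,1,0.6,0,5.5,0,0,0,1,0.9,0,6.7,0,0,0,1,1.4,0,7.9,0,0,0,1,1.9,0,9.1,0,0,0,1,2.4,0,10.2,0,0,0],
)

```text
time_s: 3.47
ee_pos: [0.4765, -0.1993, 0.1675]
eef_rot: [-2.357, 0.0, -1.569]
force: [-0.3, -0.5, -2.3]
grip_width: 0.0005
```

```bash
python3 lid.py .5 1.3 13; python3 -c "
from h import *; p=shot('side')[0]; cv2.imwrite('pics/s2.png',cv2.resize(p[60:320,180:480],None,fx=2,fy=2))"
```

```text
3.4667 [ 0.47648021 -0.19930645  0.167547  ] [-0.28541685 -0.52330574 -2.28000158] [-0.72 -0.    2.17  1.02  0.58  0.08] 0.0005106332977353649
0.5 [0.22, -0.07, -0.05, -0.0, -0.0, -0.0]
0.57 [0.91, -0.07, 1.11, -0.0, -0.0, -0.0]
0.63 [1.67, -0.07, 2.22, -0.0, -0.0, -0.0]
0.7 [2.5, -0.07, 3.28, -0.0, -0.0, -0.0]
0.77 [3.4, -0.07, 4.28, -0.0, -0.0, -0.0]
0.83 [4.29, -0.07, 5.15, -0.0, -0.0, -0.0]
0.9 [5.22, -0.07, 5.93, -0.0, -0.0, -0.0]
0.97 [6.19, -0.07, 6.65, -0.0, -0.0, -0.0]
1.03 [7.21, -0.07, 7.31, -0.0, -0.0, -0.0]
1.1 [8.28, -0.07, 7.9, -0.0, -0.0, -0.0]
1.17 [9.38, -0.07, 8.41, -0.0, -0.0, -0.0]
1.23 [10.51, -0.07, 8.85, -0.0, -0.0, -0.0]
1.3 [11.66, -0.07, 9.21, -0.0, -0.0, -0.0]
```

View pics/s2.png

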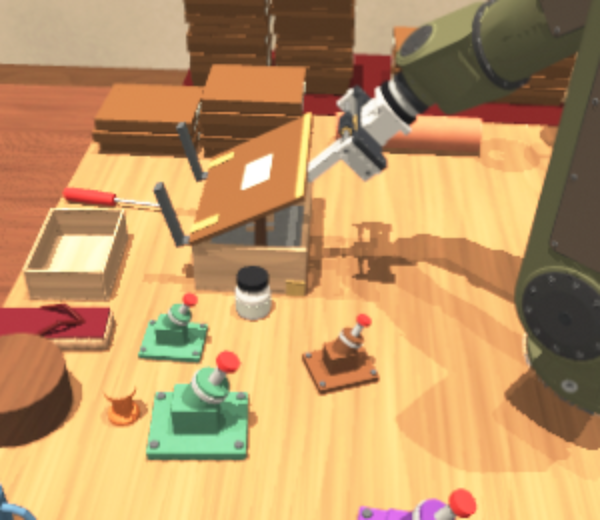

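The lid is at about 0.5 rad, with its yellow edge at crop (305,150) resting on the fingers. I continue along the arc.

Request:
carry_out(
  commands=[1,0.9,0,1.1,0,0,0,1,1.7,0,2.2,0,0,0,1,2.5,0,3.3,0,0,0,1,3.4,0,4.3,0,0,0,1,4.3,0,5.1,0,0,0,1,5.2,0,5.9,0,0,0,1,6.2,0,6.6,0,0,0,1,7.2,0,7.3,0,0,0,1,8.3,0,7.9,0,0,0,1,9.4,0,8.4,0,0,0,1,10.5,0,8.8,0,0,0,1,11.6,0,9.2,0,0,0],
)

```text
time_s: 4.52
ee_pos: [0.5928, -0.2004, 0.2618]
eef_rot: [-2.355, -0.002, -1.571]
force: [-0.5, 0.3, -0.3]
grip_width: 0.0003
```

```bash
python3 lid.py 1.3 1.9 16
```

```text
4.5167 [ 0.59282012 -0.2004319   0.26178202] [-0.53351803  0.25876649 -0.34215564] [-0.54  0.09  1.82  0.67  0.63  0.59] 0.0003146877547647631
1.3 [0.03, 0.04, -0.21, 0.0, 0.0, -0.0]
1.34 [0.73, 0.04, -0.03, 0.0, 0.0, -0.0]
1.38 [1.45, 0.04, 0.12, 0.0, 0.0, -0.0]
1.42 [2.16, 0.04, 0.25, 0.0, 0.0, -0.0]
1.46 [2.89, 0.04, 0.34, 0.0, 0.0, -0.0]
1.5 [3.61, 0.04, 0.41, 0.0, 0.0, -0.0]
1.54 [4.34, 0.04, 0.44, 0.0, 0.0, -0.0]
1.58 [5.07, 0.04, 0.45, 0.0, 0.0, -0.0]
1.62 [5.79, 0.04, 0.43, 0.0, 0.0, -0.0]
1.66 [6.52, 0.04, 0.38, 0.0, 0.0, -0.0]
1.7 [7.24, 0.04, 0.3, 0.0, 0.0, -0.0]
1.74 [7.96, 0.04, 0.19, 0.0, 0.0, -0.0]
1.78 [8.68, 0.04, 0.05, 0.0, 0.0, -0.0]
1.82 [9.39, 0.04, -0.11, 0.0, 0.0, -0.0]
1.86 [10.09, 0.04, -0.3, 0.0, 0.0, -0.0]
1.9 [10.78, 0.04, -0.53, 0.0, 0.0, -0.0]
```

Request:
carry_out(
  commands=[1,0.6,0,0,0,0,0,1,1.2,0,0.1,0,0,0,1,1.8,0,0.2,0,0,0,1,2.4,0,0.3,0,0,0,1,3.0,0,0.4,0,0,0,1,3.6,0,0.4,0,0,0,1,4.2,0,0.4,0,0,0,1,4.7,0,0.4,0,0,0,1,5.2,0,0.4,0,0,0,1,5.6,0,0.4,0,0,0,1,6.0,0,0.4,0,0,0,1,6.4,0,0.4,0,0,0],
)

```text
time_s: 5.52
ee_pos: [0.6572, -0.2004, 0.2657]
eef_rot: [-2.356, -0.002, -1.57]
force: [-0.6, -0.2, -0.6]
grip_width: 0.0004
```

Request:
carry_out(
  commands=[1,0.4,0,0,0,0,0,1,0.8,0,-0.1,0,0,0,1,1.2,0,-0.1,0,0,0,1,1.6,0,-0.2,0,0,0,1,2.0,0,-0.3,0,0,0,1,2.4,0,-0.4,0,0,0],
)

```text
time_s: 6.02
ee_pos: [0.6816, -0.2004, 0.2615]
eef_rot: [-2.356, -0.002, -1.57]
force: [0.7, 0.8, -0.7]
grip_width: 0.0003
```

```bash
cat > lidang.py <<'E'
from h import *
def lidang():
    for n in ('top','side'):
        p,d,i=shot(n)
        v,u=np.mgrid[0:400,0:640]; P,ok=world(d,i,u.ravel(),v.ravel())
        L=P[ok&(P[:,2]>.12)&(P[:,2]<.3)&(P[:,0]>.6)&(P[:,0]<.78)&(P[:,1]>-.372)&(P[:,1]<-.25)]
        if len(L)<50: print(n,'few',len(L)); continue
        for z in (.15,.2,.25,.28):
            a=L[abs(L[:,2]-z)<.008]
            if len(a)>3: print(n,z,np.percentile(a[:,0],[2,50,98]).round(4))
        T=L[L[:,2]>L[:,2].max()-.008]; m=T.mean(0); print(n,'top',m.round(4),'ang',np.arctan2(m[2]-.09,.6475-m[0]).round(3))
    return p
E
python3 -c "
from lidang import *
print(ctrl.get_obs()['force'],ctrl.get_obs()['ee_pos'])
p=lidang(); cv2.imwrite('pics/s3.png',cv2.resize(p[60:320,180:480],None,fx=2,fy=2))"; python3 lid.py 1.7 1.9 6
```

```text
[ 0.65700739  0.75573131 -0.66283737] [ 0.68156491 -0.20035988  0.26154301]
top 0.15 [0.6609 0.6631 0.6662]
top 0.2 [0.6741 0.6776 0.6812]
top 0.25 [0.6866 0.6904 0.694 ]
top 0.28 [0.695  0.7011 0.7105]
top top [ 0.7035 -0.3069  0.2858] ang 1.849
side 0.15 [0.6605 0.6637 0.6665]
side 0.2 [0.674  0.6769 0.6793]
side 0.25 [0.6884 0.6906 0.6934]
side 0.28 [0.6957 0.6995 0.7108]
side top [ 0.7033 -0.311   0.2856] ang 1.849
6.1167 [ 0.68155928 -0.20029343  0.26127545] [ 0.85104701 -0.02407323  0.07930378] [-0.46  0.27  1.61  0.58  0.61  0.74] 0.0001841341237379715
1.7 [-1.63, 0.03, 0.35, 0.0, 0.0, -0.0]
1.74 [-0.91, 0.03, 0.24, 0.0, 0.0, -0.0]
1.78 [-0.2, 0.03, 0.11, 0.0, 0.0, -0.0]
1.82 [0.51, 0.03, -0.06, 0.0, 0.0, -0.0]
1.86 [1.21, 0.03, -0.25, 0.0, 0.0, -0.0]
1.9 [1.91, 0.03, -0.47, 0.0, 0.0, -0.0]
```

Request:
carry_out(
  commands=[1,0.3,0,-0.1,0,0,0,1,0.6,0,-0.2,0,0,0,1,0.8,0,-0.2,0,0,0,1,0.8,0,-0.2,0,0,0],
)

```text
time_s: 6.45
ee_pos: [0.6885, -0.2004, 0.2591]
eef_rot: [-2.358, -0.001, -1.569]
force: [-27.7, 2.0, 9.2]
grip_width: 0.0005
```

```bash
python3 -c "
from plan import *
print(ctrl.get_obs()['force'])
show(-1,([.62,-.2,.29],Rt(.785)),([.47,-.225,.30],Rt(.3)))"
```

```text
[-27.73457963   1.95244079   9.200064  ]
-1 [-6.854, 0.037, 3.087, 0.001, -0.002, -0.001]
-1 [-21.854, -2.463, 4.087, 0.001, 0.483, -0.002]
```

Request:
carry_out(
  commands=[1,-1.5,0,1,0,0,0,1,-7,0,3,0,0,0,-1,-21.9,-2.5,4,0,0.48,0,-1,-21.9,-2.5,4,0,0.48,0,-1,-21.9,-2.5,4,0,0.48,0,-1,-21.9,-2.5,4,0,0.48,0,-1,-21.9,-2.5,4,0,0.48,0,-1,-21.9,-2.5,4,0,0.48,0,-1,-21.9,-2.5,4,0,0.48,0,-1,-21.9,-2.5,4,0,0.48,0],
)

```text
time_s: 7.28
ee_pos: [0.4702, -0.225, 0.2984]
eef_rot: [-2.838, 0.0, -1.569]
force: [-0.5, 0.1, -0.0]
grip_width: 0.0505
```

```bash
python3 - <<'E'
from lidang import *
from fit import rows
print(ctrl.get_obs()['ee_pos'],ctrl.get_obs()['eef_rot'],ctrl.get_obs()['force'])
lidang()
for n in ('wrist','top'):
    p,d,i=shot(n)
    if n=='wrist': cv2.imwrite('pics/w2.png',p); np.savez('w2.npz',d=d)
    for th in ('mallet','tack_tin'):
        for r in nets.silhouettes(n,th)[:3]:
            P=region(d,i,r['region']); 
            if len(P)>5: print(n,th,round(r['confidence'],2),[int(x) for x in r['extent']]); rows(P)
E
```

```text
[ 0.47015291 -0.22504787  0.29836529] [-2.83796946e+00  3.17395519e-04 -1.56854487e+00] [-0.51461786  0.08194671 -0.02122421]
top 0.15 [0.6595 0.6642 0.6689]
top 0.2 [0.6743 0.6775 0.6811]
top 0.25 [0.6861 0.6906 0.6944]
top 0.28 [0.6951 0.7015 0.7105]
top top [ 0.7029 -0.3053  0.2863] ang 1.846
side 0.15 [0.6606 0.6635 0.666 ]
side 0.2 [0.674  0.6768 0.6792]
side 0.25 [0.6875 0.6905 0.6929]
side 0.28 [0.6954 0.7    0.7111]
side top [ 0.7036 -0.3074  0.2855] ang 1.85
wrist mallet 0.81 [260, 139, 390, 185]
 3040 [ 0.5489 -0.2678  0.071 ] (array([ 555.6, -227.9]), array([ 60.1, 174.9]), 5.98)
wrist tack_tin 0.67 [246, 116, 278, 150]
 805 [ 0.6045 -0.1433  0.0538] (array([ 609.5, -142.8]), array([39.2, 45.4]), 45.48)
top mallet 0.8 [363, 183, 418, 199]
 628 [ 0.5497 -0.2684  0.0655] (array([ 555.2, -237.9]), array([ 62.4, 195.1]), 9.0)
top tack_tin 0.51 [354, 171, 369, 180]
 112 [ 0.6068 -0.1414  0.0542] (array([ 608.1, -140.4]), array([35.2, 34.7]), 3.54)
```

View pics/w2.png

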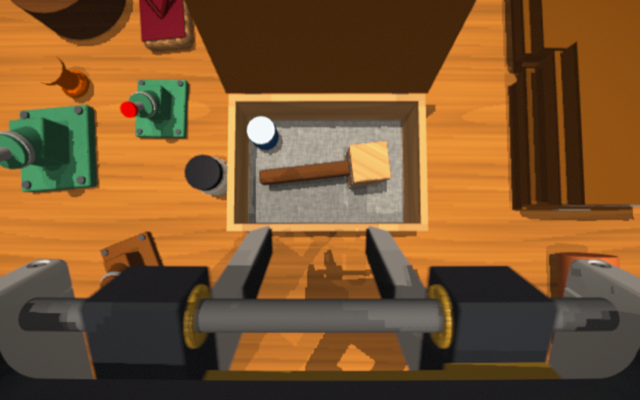

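The mallet's head is at (369,163) and its dark handle runs left to (262,176). The tin is at (262,131) and the lid lies back on its stop. Next I measure the head.

```bash
cat > head.py <<'E'
from fit import *
def head(n,show=True):
    p,d,i=shot(n)
    r=nets.silhouettes(n,'mallet')[0]; P=region(d,i,cv2.erode(r['region'].astype(np.uint8),np.ones((3,3)))>0)
    T=region(d,i,r['region']); T=T[(T[:,2]>.078)&(T[:,2]<.11)]
    hd=P[(P[:,2]>.045)&(P[:,2]<.068)]
    c,s,a=rect(T); print(n,'head top',len(T),c,s,a,'z',np.median(T[:,2]).round(4),np.round((np.percentile(T[:,:2],1,0)+np.percentile(T[:,:2],99,0))/2,4))
    hd=hd[np.linalg.norm(hd[:,:2]-c/1000,axis=1)>.04]
    l=cv2.fitLine((hd[:,:2]*1000).astype(np.float32),cv2.DIST_HUBER,0,.01,.01).ravel(); print(' handle dir',l.round(3),np.degrees(np.arctan2(l[1],l[0])).round(1),'z',np.median(hd[:,2]).round(4),'far',hd[np.argmax(hd[:,1])].round(3))
E
python3 - <<'E'
from head import *
head('wrist'); head('top'); head('side')
p,d,i=shot('wrist'); v,u=np.mgrid[0:400:2,0:640:2]; P,ok=world(d,i,u.ravel(),v.ravel())
C=P[ok&(P[:,2]>.082)&(P[:,2]<.096)&(P[:,0]>.45)&(P[:,0]<.66)&(P[:,1]>-.39)&(P[:,1]<-.09)]; print('rim',rect(C))
F=P[ok&(P[:,2]<.02)&(P[:,0]>.5)&(P[:,0]<.62)&(P[:,1]>-.35)&(P[:,1]<-.13)]; print('floor',np.median(F[:,2]))
E
```

```text
wrist head top 1438 [ 557.3 -290.4] [49.5 49.9] 6.68 z 0.0892 [ 0.5567 -0.2896]
 handle dir [ 1.13000e-01 -9.94000e-01  5.45320e+02 -1.96402e+02] -83.5 z 0.0612 far [ 0.542 -0.142  0.06 ]
top head top 260 [ 558.6 -292.3] [50.5 51.3] 6.35 z 0.0892 [ 0.5586 -0.2918]
 handle dir [ 1.15000e-01 -9.93000e-01  5.46353e+02 -2.00395e+02] -83.4 z 0.0609 far [ 0.539 -0.144  0.066]
side head top 133 [ 557.6 -288.4] [45.7 48.9] 5.92 z 0.089 [ 0.5572 -0.288 ]
 handle dir [ 1.06000e-01 -9.94000e-01  5.48725e+02 -2.10383e+02] -83.9 z 0.0619 far [ 0.541 -0.168  0.063]
rim (array([ 558.3, -233.7]), array([178.9, 262.9]), 0.17)
floor 0.010475303050089571
```

```bash
python3 -c "
from plan import *
show(-1,([.558,-.291,.20],Rt(0,np.pi/2+.113)))"
```

```text
-1 [8.843, -6.56, -9.914, -0.255, 0.228, 1.668]
```

Request:
carry_out(
  commands=[-1,8.8,-6.6,-9.9,-0.255,0.228,1.668,-1,8.8,-6.6,-9.9,-0.255,0.228,1.668,-1,8.8,-6.6,-9.9,-0.255,0.228,1.668,-1,8.8,-6.6,-9.9,-0.255,0.228,1.668,-1,8.8,-6.6,-9.9,-0.255,0.228,1.668,-1,8.8,-6.6,-9.9,-0.255,0.228,1.668,-1,8.8,-6.6,-9.9,-0.255,0.228,1.668,-1,8.8,-6.6,-9.9,-0.255,0.228,1.668,-1,8.8,-6.6,-9.9,-0.255,0.228,1.668,-1,8.8,-6.6,-9.9,-0.255,0.228,1.668,-1,8.8,-6.6,-9.9,-0.255,0.228,1.668,-1,8.8,-6.6,-9.9,-0.255,0.228,1.668],
)

```text
time_s: 9.03
ee_pos: [0.5576, -0.2915, 0.2]
eef_rot: [-3.112, -0.026, -0.08]
force: [0.2, 0.8, 0.3]
grip_width: 0.0942
```

Request:
carry_out(
  commands=[-1,0,0,0,0,0,0,-1,0,0,0,0,0,0],
)

```text
time_s: 9.2
ee_pos: [0.5578, -0.2913, 0.1997]
eef_rot: [-3.112, -0.027, -0.083]
force: [0.9, -0.1, 0.1]
grip_width: 0.0943
```

```bash
python3 -c "
from plan import *
from head import head
o=ctrl.get_obs();print(o['time_s'],o['qpos'].round(2),o['ee_pos'])
head('wrist')
show(-1,([.558,-.291,.11],Rt(0,np.pi/2+.113)),([.558,-.291,.036],Rt(0,np.pi/2+.113)))"
```

```text
9.2 [-0.56  0.48  1.29  0.04  1.36 -0.48] [ 0.55775445 -0.29130792  0.19973895]
wrist head top 2617 [ 557.3 -290.2] [50.  50.5] 6.32 z 0.089 [ 0.5572 -0.2894]
 handle dir [ 1.21000e-01 -9.93000e-01  5.46027e+02 -1.93655e+02] -83.0 z 0.0613 far [ 0.544 -0.14   0.059]
-1 [0.051, 0.053, -8.988, -0.03, 0.026, 0.196]
-1 [0.051, 0.053, -16.388, -0.03, 0.026, 0.196]
```

Request:
carry_out(
  commands=[-1,0,0.1,0,-0.03,0.026,0.196,-1,0,0.1,-3,-0.03,0.026,0.196,-1,0,0.1,-7,-0.03,0.026,0.196,-1,0,0.1,-11,-0.03,0.026,0.196,-1,0,0.1,-14,-0.03,0.026,0.196,-1,0,0.1,-16.4,-0.03,0.026,0.196,-1,0,0.1,-16.4,-0.03,0.026,0.196,1,0,0.1,-16.4,-0.03,0.026,0.196,1,0,0.1,-16.4,-0.03,0.026,0.196,1,0,0.1,-16.4,-0.03,0.026,0.196,1,0,0.1,-16.4,-0.03,0.026,0.196,1,0,0.1,-16.4,-0.03,0.026,0.196],
  force=30,
)

```text
time_s: 10.3
ee_pos: [0.558, -0.2908, 0.0372]
eef_rot: [3.141, -0.002, 0.112]
force: [-0.2, -0.1, -0.3]
grip_width: 0.0638
```

Request:
carry_out(
  commands=[1,0,0,0,0,0,0,1,0,0,0,0,0,0],
  force=45,
)

```text
time_s: 10.47
ee_pos: [0.5582, -0.291, 0.0379]
eef_rot: [3.14, -0.003, 0.112]
force: [-6.4, -0.3, 4.8]
grip_width: 0.0511
```

```bash
python3 -c "
from plan import *
o=ctrl.get_obs();print(o)"
```

```text
{'time_s': 10.4667, 'qpos': array([-5.38871663e-01,  6.45566955e-01,  1.42820197e+00,  4.70953719e-04,
        1.06485235e+00, -6.51432889e-01]), 'joint_vel': array([-2.67953930e-03, -5.36702510e-06,  1.03912959e-02,  5.75211941e-03,
       -8.85420834e-03, -1.40716419e-03]), 'tau': array([ 2.18895305e-02, -6.71841860e+01, -3.08285165e+01,  2.44029528e-01,
       -2.06293543e-01,  1.14749084e-02]), 'ee_pos': array([ 0.55817745, -0.29095965,  0.03785564]), 'eef_rot': array([ 3.14011918e+00, -2.61304085e-03,  1.12335523e-01]), 'force': array([-6.37888251, -0.25070851,  4.75241052]), 'moment': array([-0.23685565,  1.40664641,  0.11421013]), 'grip_width': 0.05106994529966936}
```

Request:
carry_out(
  commands=[1,0,0,0,0,0,0,1,0,0,0.5,0,0,0,1,0,0,1.5,0,0,0,1,0,0,4,0,0,0,1,0,0,8,0,0,0,1,0,0,12,0,0,0,1,0,0,16,0,0,0,1,0,0,20,0,0,0,1,0,0,22,0,0,0,1,0,0,22,0,0,0],
  force=50,
)

```text
time_s: 11.3
ee_pos: [0.5592, -0.2915, 0.2643]
eef_rot: [3.135, -0.01, 0.112]
force: [-0.5, -0.0, -3.2]
grip_width: 0.0497
```

Request:
carry_out(
  commands=[1,-3.5,9,0,0,0,0,1,-13.8,35,0,0,0,0,1,-13.8,35,0,0,0,0,1,-13.8,35,0,0,0,0,1,-13.8,35,0,0,0,0,1,-13.8,35,0,0,0,0,1,-13.8,35,0,0,0,0,1,-13.8,35,0,0,0,0,1,-13.8,35,0,0,0,0,1,-13.8,35,0,0,0,0,1,-13.8,35,0,0,0,0,1,-13.8,35,0,0,0,0],
)

```text
time_s: 12.3
ee_pos: [0.4209, 0.0584, 0.2635]
eef_rot: [3.135, -0.009, 0.113]
force: [-0.8, 0.5, -4.6]
grip_width: 0.0498
```

```bash
cat > setter.py <<'E'
from fit import *
def setter(n,save=None,c=(.55,.185)):
    p,d,i=shot(n,save); v,u=np.mgrid[0:400,0:640]; P,ok=world(d,i,u.ravel(),v.ravel()); col=p.reshape(-1,3).astype(int)
    near=ok&(P[:,0]>.5)&(P[:,0]<.69)&(P[:,1]>.1)&(P[:,1]<.27)
    g=(col[:,1]>col[:,2]+20)
    B=P[near&g&(P[:,2]>.012)&(P[:,2]<.024)]
    if len(B)>20: rows(B,n+' base')
    red=(col[:,2]>col[:,1]+90)&(col[:,2]>col[:,0]+90)
    H=P[near&red&(P[:,2]>.1)]; 
    if len(H)<20: print(n,'no red'); return None
    # top disc: RANSAC plane
    rng=np.random.default_rng(0); best=None
    for _ in range(800):
        a,b,c_=H[rng.choice(len(H),3,False)]; nn=np.cross(b-a,c_-a); l=np.linalg.norm(nn)
        if l<1e-6: continue
        nn/=l; nn*=np.sign(nn[2]); 
        if nn[2]<.7: continue
        k=abs((H-a)@nn)<.0012
        if best is None or k.sum()>best.sum(): best=k
    D=H[best]; m=D.mean(0); w,V=np.linalg.eigh(np.cov((D-m).T)); nn=V[:,0]*np.sign(V[2,0])
    ex=V[:,1:]; q=(D-m)@ex; cc,r=cv2.minEnclosingCircle((q*1000).astype(np.float32)); ctr=m+ex@(np.array(cc)/1000)
    print(n,'head',len(H),len(D),'mean',m.round(4),'centre',ctr.round(4),'r',round(r,1),'normal',nn.round(3),'lean',np.degrees(np.arccos(nn[2])).round(1),'yaw',np.degrees(np.arctan2(-nn[1],-nn[0])).round(1))
    return p
E
python3 - <<'E'
from setter import *
o=ctrl.get_obs();print(o['time_s'],o['ee_pos'],o['eef_rot'],o['force'],o['moment'],o['grip_width'])
for n in ('wrist','top','side'): setter(n,n+'3.png')
E
```

```text
12.3 [0.42091749 0.05836446 0.26353326] [ 3.13456708 -0.00862928  0.11312735] [-0.80613254  0.51793195 -4.5777287 ] [-0.07313449 -0.08400511  0.04057589] 0.04979519898835742
wrist base 5224 [0.5668 0.1819 0.0183] (array([590.6, 190. ]), array([129.5, 108.4]), 5.02)
wrist head 882 723 mean [0.5455 0.1864 0.133 ] centre [0.5453 0.1863 0.1329] r 14.7 normal [-0.476 -0.045  0.878] lean 28.6 yaw 5.4
top base 757 [0.5896 0.1819 0.0177] (array([592.9, 188.5]), array([129., 108.]), 4.66)
top head 72 28 mean [0.5499 0.1836 0.133 ] centre [0.5491 0.1843 0.1329] r 13.9 normal [-0.213  0.004  0.977] lean 12.3 yaw -1.1
side base 1019 [0.5821 0.2143 0.0184] (array([593. , 191.6]), array([129.5, 111.2]), 5.87)
side head 103 55 mean [0.5468 0.1861 0.1333] centre [0.5469 0.1863 0.1334] r 14.9 normal [-0.532  0.004  0.847] lean 32.1 yaw -0.4
```

View pics/wrist3.png

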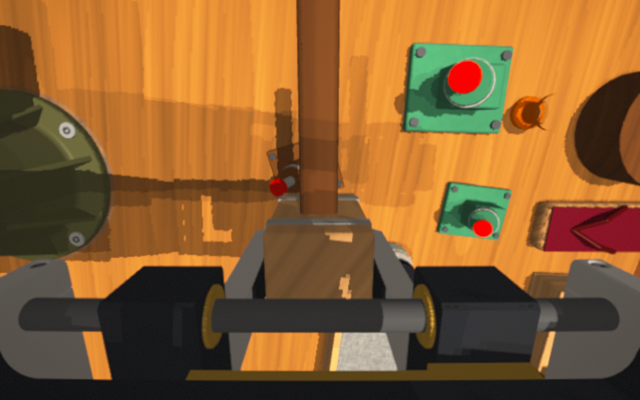

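Large green setter's red punch head is at pixel (464,77); the mallet is held squarely and the handle points up the picture (+y). Next I check the mallet's attitude in hand and compute the approach.

```bash
cat > punch.py <<'E'
from plan import *
PSI=.091; TL=.5236; P0=np.array([.5455,.1863,.133]); OFF=.028
h=np.array([np.cos(PSI),np.sin(PSI),0]); k=np.array([0,0,1.])
N=-np.sin(TL)*h+np.cos(TL)*k
zt=-N; xt=np.cos(TL)*h+np.sin(TL)*k; RP=np.c_[xt,np.cross(zt,xt),zt]
def at(dist): return P0+N*(OFF+dist)
E
python3 - <<'E'
from punch import *
o=ctrl.get_obs(); T=Ro.from_euler('xyz',o['eef_rot']).as_matrix()
p,d,i=shot('wrist')
for r in nets.silhouettes('wrist','mallet')[:1]:
    print(r['confidence'],r['extent'])
v,u=np.mgrid[0:205:3,306:332:3]; X,ok=world(d,i,u.ravel(),v.ravel()); X=(X[ok]-o['ee_pos'])@T
X=X[(abs(X[:,0])<.02)&(X[:,2]>-.1)&(X[:,2]<.06)]
for y in (-.14,-.12,-.1,-.08,-.06,-.04): 
    a=X[abs(X[:,1]-y)<.006]
    if len(a): print('handle y',y,np.median(a,0).round(4))
v,u=np.mgrid[235:290:3,290:345:3]; X,ok=world(d,i,u.ravel(),v.ravel()); X=(X[ok]-o['ee_pos'])@T
X=X[abs(X[:,0])<.02]; A=np.c_[X[:,:2],np.ones(len(X))]; print('head top z=ax+by+c',np.linalg.lstsq(A,X[:,2],rcond=None)[0].round(3),np.median(X,0).round(4))
show(1,(at(.08),RP),(at(.03),RP))
E
```

```text
0.85 [261.6, 1.2, 374.7, 300.6]
handle y -0.12 [-0.0005 -0.1198 -0.0237]
handle y -0.1 [-0.0005 -0.1003 -0.0237]
handle y -0.08 [-0.0005 -0.0801 -0.0236]
handle y -0.06 [-0.0005 -0.06   -0.0235]
handle y -0.04 [-0.0005 -0.0402 -0.0234]
head top z=ax+by+c [ 0.006 -0.005 -0.051] [-0.0009 -0.0111 -0.0514]
1 [7.034, 12.375, -3.742, 0.058, -0.511, -0.017]
1 [9.524, 12.603, -8.073, 0.058, -0.511, -0.017]
```

Request:
carry_out(
  commands=[1,7,12.4,-3.7,0.058,-0.511,-0.017,1,7,12.4,-3.7,0.058,-0.511,-0.017,1,7,12.4,-3.7,0.058,-0.511,-0.017,1,7,12.4,-3.7,0.058,-0.511,-0.017,1,7,12.4,-3.7,0.058,-0.511,-0.017,1,7,12.4,-3.7,0.058,-0.511,-0.017,1,7,12.4,-3.7,0.058,-0.511,-0.017,1,7.8,12.45,-5,0.058,-0.511,-0.017,1,9.5,12.6,-8.1,0.058,-0.511,-0.017,1,9.5,12.6,-8.1,0.058,-0.511,-0.017,1,9.5,12.6,-8.1,0.058,-0.511,-0.017],
  force=60,
)

```text
time_s: 13.47
ee_pos: [0.5167, 0.1822, 0.182]
eef_rot: [3.14, -0.519, 0.09]
force: [-0.1, -0.3, -3.3]
grip_width: 0.05
```

```bash
python3 - <<'E'
from punch import *
from setter import setter
o=ctrl.get_obs();print(o['time_s'],o['ee_pos'],o['force'],o['qpos'].round(2))
for n in ('side','top'): p=setter(n)
p=shot('side')[0]; cv2.imwrite('pics/s4.png',cv2.resize(p[160:320,200:380],None,fx=3,fy=3,interpolation=cv2.INTER_CUBIC))
show(1,(at(.005),RP),(at(0),RP),(at(-.012),RP))
E
```

```text
13.4667 [0.51670416 0.18216217 0.18200926] [-0.08822028 -0.31088769 -3.25673135] [ 0.33  0.07  1.94 -0.2   0.64  0.38]
side base 973 [0.5863 0.2145 0.0184] (array([592.7, 191.3]), array([129.4, 111.2]), 4.6)
side head 99 50 mean [0.5476 0.1873 0.1341] centre [0.546  0.1872 0.1332] r 14.6 normal [-0.5   -0.03   0.866] lean 30.0 yaw 3.4
top base 505 [0.6187 0.1614 0.018 ] (array([592.6, 188.1]), array([128.9, 107.9]), 5.01)
top no red
1 [1.216, 0.159, -2.311, 0.0, 0.001, 0.001]
1 [1.465, 0.181, -2.744, 0.0, 0.001, 0.001]
1 [2.063, 0.236, -3.783, 0.0, 0.001, 0.001]
```

View pics/s4.png

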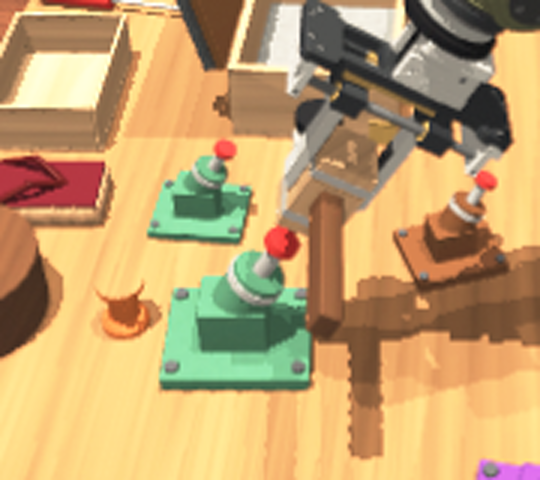

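Request:
carry_out(
  commands=[1,0.6,0.1,-1.1,0,0,0,1,1.2,0.16,-2.3,0,0,0,1,1.46,0.18,-2.74,0,0,0,1,1.56,0.19,-2.92,0,0,0,1,1.66,0.2,-3.09,0,0,0,1,1.76,0.21,-3.26,0,0,0,1,1.86,0.22,-3.44,0,0,0,1,1.96,0.23,-3.61,0,0,0,1,2.06,0.24,-3.78,0,0,0],
)

```text
time_s: 14.37
ee_pos: [0.5374, 0.1854, 0.1477]
eef_rot: [3.141, -0.525, 0.09]
force: [-6.7, -3.8, 3.6]
grip_width: 0.0499
```

```bash
python3 - <<'E'
from punch import *
o=ctrl.get_obs();f=o['force']-np.array([-.1,-.3,-3.3]);print(o['time_s'],o['ee_pos'],f,'axial',f@N,'dist',(o['ee_pos']-at(0))@N,'tilt err',Ro.from_matrix(RP.T@Ro.from_euler('xyz',o['eef_rot']).as_matrix()).as_rotvec().round(4),o['moment'],o['grip_width'])
show(1,(at(-.014),RP),(at(-.017),RP))
E
```

```text
14.3667 [0.53744795 0.1854325  0.14772355] [-6.56141761 -3.46075467  6.94635773] axial 9.44010676648007 dist -0.011200244970276852 tilt err [-0.0008  0.0019  0.0006] [-0.85493435  1.14032332 -0.40990069] 0.04986705419473866
1 [0.108, 0.023, -0.26, 0.0, 0.002, 0.001]
1 [0.257, 0.037, -0.52, 0.0, 0.002, 0.001]
```

Request:
carry_out(
  commands=[1,0.05,0.01,-0.1,0,0,0,1,0.1,0.02,-0.2,0,0,0,1,0.15,0.02,-0.28,0,0,0,1,0.2,0.03,-0.38,0,0,0,1,0.2,0.03,-0.38,0,0,0],
)

```text
time_s: 14.78
ee_pos: [0.5382, 0.1858, 0.147]
eef_rot: [3.141, -0.526, 0.09]
force: [-50.5, -9.4, 44.9]
grip_width: 0.0495
```

```bash
cat > pc.py <<'E'
from punch import *
o=ctrl.get_obs();f=o['force']-np.array([-.1,-.3,-3.3]);print(o['time_s'],o['ee_pos'],f,'axial',f@N,'dist',(o['ee_pos']-at(0))@N,'tilt err',Ro.from_matrix(RP.T@Ro.from_euler('xyz',o['eef_rot']).as_matrix()).as_rotvec().round(4),o['grip_width'])
p,d,i=shot('side'); v,u=np.mgrid[0:400,0:640]; X,ok=world(d,i,u.ravel(),v.ravel()); c=p.reshape(-1,3).astype(int)
red=(c[:,2]>c[:,1]+90)&(c[:,2]>c[:,0]+90)&ok&(np.linalg.norm(X-P0,axis=1)<.05)
X=X[red]; s=(X-P0)@N; print('red',len(s),'axial pct',np.percentile(s,[5,50,95]).round(4))
show(1,(at(-.016),RP),(at(-.019),RP),(at(.05),RP))
E
python3 pc.py
```

```text
14.7833 [0.53818967 0.1857506  0.1470373 ] [-50.37521404  -9.10651941  48.19325464] axial 67.23377206529227 dist -0.012178341959502782 tilt err [-0.0012  0.002   0.0008] 0.049480744686860575Traceback (most recent call last):
  File "pc.py", line 5, in <module>
    X=X[red]; s=(X-P0)@N; print('red',len(s),'axial pct',np.percentile(s,[5,50,95]).round(4))
                                                         ~~~~~~~~~~~~~^^^^^^^^^^^^^
    return _quantile_unchecked(
        a, q, axis, out, overwrite_input, method, keepdims, weights)
    return _ureduce(a,
                    func=_quantile_ureduce_func,
    ...<5 lines>...
                    overwrite_input=overwrite_input,
                    method=method)
    r = func(a, **kwargs)
    result = _quantile(arr,
                       quantiles=q,
    ...<2 lines>...
                       out=out,
                       weights=wgt)
    slices_having_nans = np.isnan(arr[-1, ...])
                                  ~~~^^^^^^^^^
IndexError: index -1 is out of bounds for axis 0 with size 0
```

Bottomed out: 12.2 mm of travel and a steep force rise. I back off along the axis.

Request:
carry_out(
  commands=[1,-0.3,-0.03,0.5,0,0,0,1,-0.6,-0.05,1.0,0,0,0,1,-1,-0.09,1.73,0,0,0,1,-3,-0.28,5.2,0,0,0,1,-4.5,-0.4,7.8,0,0,0,1,-4.5,-0.4,7.8,0,0,0,1,-4.5,-0.4,7.8,0,0,0],
)

```text
time_s: 15.42
ee_pos: [0.4933, 0.182, 0.2268]
eef_rot: [-3.141, -0.529, 0.09]
force: [0.3, 0.3, -4.6]
grip_width: 0.0498
```

```bash
python3 - <<'E'
from punch import *
from setter import setter
o=ctrl.get_obs();print(o['time_s'],o['ee_pos'],o['force'],o['moment'],o['grip_width'])
setter('side'); T=Ro.from_euler('xyz',o['eef_rot']).as_matrix()
p,d,i=shot('wrist')
v,u=np.mgrid[0:205:3,306:332:3]; X,ok=world(d,i,u.ravel(),v.ravel()); X=(X[ok]-o['ee_pos'])@T
X=X[(abs(X[:,0])<.02)&(X[:,2]>-.1)&(X[:,2]<.06)]
for y in (-.12,-.08,-.04): 
    a=X[abs(X[:,1]-y)<.006]
    if len(a): print('handle y',y,np.median(a,0).round(4))
show(1,([.5,-.05,.28],Rt(0,np.pi/2+.113)),([.558,-.291,.28],Rt(0,np.pi/2+.113)))
E
```

```text
15.4167 [0.49333651 0.18204903 0.22682496] [ 0.26179197  0.3103325  -4.56480013] [-0.17155485  0.45870927 -0.02132232] 0.0497508778273329
side base 1016 [0.5824 0.2139 0.0185] (array([593. , 190.6]), array([129.4, 111.1]), 5.36)
side head 105 56 mean [0.5475 0.1875 0.1337] centre [0.5472 0.1864 0.1334] r 16.0 normal [-0.485 -0.066  0.872] lean 29.3 yaw 7.8
handle y -0.12 [-0.0013 -0.12   -0.0222]
handle y -0.08 [-0.0013 -0.0799 -0.0222]
handle y -0.04 [-0.0013 -0.04   -0.0221]
1 [0.691, -23.165, 5.585, -0.052, 0.522, 0.022]
1 [6.491, -47.265, 5.585, -0.052, 0.522, 0.022]
```

Request:
carry_out(
  commands=[1,0.5,-4,5.6,-0.052,0.522,0.022,1,6.5,-47.2,5.6,-0.052,0.522,0.022,1,6.5,-47.2,5.6,-0.052,0.522,0.022,1,6.5,-47.2,5.6,-0.052,0.522,0.022,1,6.5,-47.2,5.6,-0.052,0.522,0.022,1,6.5,-47.2,5.6,-0.052,0.522,0.022,1,6.5,-47.2,5.6,-0.052,0.522,0.022,1,6.5,-47.2,5.6,-0.052,0.522,0.022,1,6.5,-47.2,5.6,-0.052,0.522,0.022,1,6.5,-47.2,5.6,-0.052,0.522,0.022,1,6.5,-47.2,5.6,-0.052,0.522,0.022,1,6.5,-47.2,5.6,-0.052,0.522,0.022],
)

```text
time_s: 16.52
ee_pos: [0.558, -0.2931, 0.2779]
eef_rot: [-3.14, 0.002, 0.112]
force: [0.0, 0.3, -3.8]
grip_width: 0.0498
```

Request:
carry_out(
  commands=[1,0,0,0,0,0,0,1,0,0,0,0,0,0],
)

```text
time_s: 16.68
ee_pos: [0.5577, -0.2956, 0.2745]
eef_rot: [-3.138, 0.005, 0.108]
force: [0.1, 0.2, -4.1]
grip_width: 0.0499
```

```bash
python3 - <<'E'
from plan import *
o=ctrl.get_obs();print(o['time_s'],o['ee_pos'],o['eef_rot'],o['force'])
show(1,([.558,-.291,.28],Rt(0,np.pi/2+.113)),([.558,-.291,.044],Rt(0,np.pi/2+.113)),([.558,-.291,.039],Rt(0,np.pi/2+.113)))
E
```

```text
16.6833 [ 0.55768769 -0.29556437  0.27453181] [-3.13796425  0.00517771  0.10832361] [ 0.10733517  0.24479975 -4.14184807]
1 [0.031, 0.456, 0.547, -0.003, -0.006, 0.005]
1 [0.031, 0.456, -23.053, -0.003, -0.006, 0.005]
1 [0.031, 0.456, -23.553, -0.003, -0.006, 0.005]
```

Request:
carry_out(
  commands=[1,0,0.4,-4,-0.003,-0.006,0.005,1,0,0.4,-8,-0.003,-0.006,0.005,1,0,0.4,-12,-0.003,-0.006,0.005,1,0,0.4,-16,-0.003,-0.006,0.005,1,0,0.4,-19,-0.003,-0.006,0.005,1,0,0.4,-21,-0.003,-0.006,0.005,1,0,0.4,-22.4,-0.003,-0.006,0.005,1,0,0.4,-23,-0.003,-0.006,0.005,1,0,0.4,-23.2,-0.003,-0.006,0.005,1,0,0.4,-23.4,-0.003,-0.006,0.005,1,0,0.4,-23.5,-0.003,-0.006,0.005,1,0,0.4,-23.5,-0.003,-0.006,0.005],
)

```text
time_s: 17.68
ee_pos: [0.558, -0.2916, 0.0403]
eef_rot: [3.141, -0.001, 0.113]
force: [-0.7, -1.2, -4.9]
grip_width: 0.0496
```

```bash
python3 - <<'E'
from plan import *
o=ctrl.get_obs();print(o['time_s'],o['ee_pos'],o['eef_rot'],o['force'])
E
```

```text
17.6833 [ 0.55803064 -0.29160734  0.0402699 ] [ 3.14081435e+00 -1.37166091e-03  1.13484286e-01] [-0.70214842 -1.21638912 -4.88834029]
```

Not yet touching (the force is the mallet's weight); I lower a little more.

Request:
carry_out(
  commands=[1,0,0,-0.1,0,0,0,1,0,0,-0.15,0,0,0,1,0,0,-0.2,0,0,0,1,0,0,-0.2,0,0,0],
)

```text
time_s: 18.02
ee_pos: [0.5581, -0.2916, 0.0384]
eef_rot: [3.141, -0.002, 0.113]
force: [-0.1, 0.7, -4.2]
grip_width: 0.0496
```

Request:
carry_out(
  commands=[1,0,0,-0.05,0,0,0,1,0,0,-0.1,0,0,0,1,0,0,-0.1,0,0,0],
)

```text
time_s: 18.27
ee_pos: [0.5581, -0.2917, 0.0377]
eef_rot: [3.141, -0.002, 0.113]
force: [-1.2, 0.3, 1.7]
grip_width: 0.0499
```

Request:
carry_out(
  commands=[-0.2,0,0,0,0,0,0,-0.6,0,0,0,0,0,0,-0.8,0,0,0,0,0,0,-0.8,0,0,0,0,0,0,-0.8,0,0,0,0,0,0,-0.8,0,0,0,0,0,0,-0.8,0,0,3,0,0,0,-0.8,0,0,7,0,0,0,-0.8,0,0,11,0,0,0,-0.8,0,0,15,0,0,0,-0.8,0,0,19,0,0,0],
)

```text
time_s: 19.18
ee_pos: [0.5578, -0.2915, 0.2299]
eef_rot: [3.14, -0.002, 0.113]
force: [1.6, -1.6, 0.4]
grip_width: 0.0847
```

Request:
carry_out(
  commands=[-0.8,-12,3,8,0,0,0,-0.8,-12,3,8,0,0,0,-0.8,-12,3,8,0,0,0,-0.8,-12,3,8,0,0,0,-0.8,-12,3,8,0,0,0,-0.8,-12,3,8,0,0,0],
)

```text
time_s: 19.68
ee_pos: [0.4377, -0.2616, 0.3108]
eef_rot: [3.139, -0.004, 0.113]
force: [0.1, 0.2, -0.3]
grip_width: 0.0849
```

```bash
python3 - <<'E'
from lidang import *
from head import head
from setter import setter
from fit import rows
o=ctrl.get_obs();print(o['time_s'],o['ee_pos'],o['force'],o['grip_width'])
for n in ('wrist','top'):
    try: head(n)
    except Exception as e: print(n,e)
lidang()
setter('side')
for th,n in (('tack_tin','top'),('glue_pot','top'),('spool','side'),('tack_tin','wrist')):
    p,d,i=shot(n,'end_'+n+'.png')
    for r in nets.silhouettes(n,th)[:1]: print(th,n); rows(region(d,i,r['region']))
E
```

```text
19.6833 [ 0.43768603 -0.26161684  0.31084916] [ 0.13408532  0.1814228  -0.28661428] 0.08485856381507857
wrist head top 1378 [ 557.5 -290.6] [50.5 50.4] 6.5 z 0.0889 [ 0.5566 -0.2901]
 handle dir [ 1.15000e-01 -9.93000e-01  5.43780e+02 -1.95155e+02] -83.4 z 0.0609 far [ 0.545 -0.142  0.061]
top head top 94 [ 557.1 -276.4] [50.9 18.8] 0.59 z 0.0886 [ 0.557  -0.2765]
 handle dir [ 1.19000e-01 -9.93000e-01  5.45686e+02 -1.91529e+02] -83.1 z 0.0612 far [ 0.539 -0.147  0.063]
top 0.15 [0.6611 0.6643 0.6682]
top 0.2 [0.6723 0.6772 0.682 ]
top 0.25 [0.6862 0.6904 0.6937]
top 0.28 [0.6951 0.7017 0.7104]
top top [ 0.7037 -0.3156  0.2865] ang 1.849
side 0.15 [0.6611 0.6638 0.6668]
side 0.2 [0.6745 0.6769 0.6794]
side 0.25 [0.688  0.6904 0.6932]
side 0.28 [0.6957 0.6998 0.7102]
side top [ 0.7031 -0.3081  0.2854] ang 1.848
side base 1022 [0.5823 0.2138 0.0185] (array([592.8, 191.6]), array([129.3, 109.2]), 5.5)
side head 104 56 mean [0.5465 0.1857 0.1331] centre [0.5469 0.1851 0.1334] r 14.3 normal [-0.502 -0.021  0.865] lean 30.1 yaw 2.4
tack_tin top
 130 [ 0.6056 -0.1418  0.0535] (array([ 607.7, -142.9]), array([36.4, 37.5]), 44.95)
glue_pot top
 283 [ 0.5412 -0.0635  0.0678] (array([546.3, -64.4]), array([60.5, 56. ]), 65.31)
spool side
 190 [0.6954 0.1851 0.0126] (array([700.5, 171.2]), array([41.2, 49. ]), 10.05)
tack_tin wrist
 922 [ 0.6021 -0.1417  0.0538] (array([ 606.5, -141. ]), array([38.9, 38.5]), 75.78)
```

View pics/end_wrist.png

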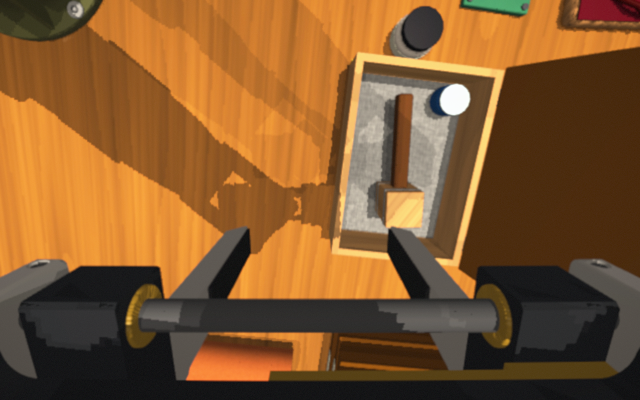

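The mallet stands on its head in the chest (head at (403,207)). The tin is in place at (452,100), the lid is open on its stop, and the gripper is clear. I hand in.

```bash
python3 -c "
from station import ticket; print(ticket.hand_in())"
```

```text
the job is handed in; nothing more can be done
None
```

The job is done and handed in at about 20 s on the robot's clock.

- **Lid:** I lifted it by its lip with the closed fingers and followed the arc back to its stop. Its underside sloped at about 1.83 rad while the fingers held it and measured the same after they left. My confirming nudge against the stop pressed with about 28 N, firmer than I meant but under the 40 N limit.
- **Punch:** I gripped the mallet by its head and pressed the large green setter's punch with the lower end face, within about 0.15 degrees of the measured axis. It bottomed at 12.2 mm with about 67 N along the punch. The punch sprang back to its original position, and the gripper never touched the setter.
- **Mallet:** It slid about 1 mm in the grip under that load but stayed square. It is back standing on its head, with the head top at 89 mm, within about 1 mm and 0.5 degrees of where it started.
- **Bystanders:** The tin, glue pot and spool measured within a few mm of their starting places, which is about as well as the cameras measure.
- **Disagreements:** At the end the top camera saw only part of the mallet head, so its centre reading was off. I relied on the wrist camera there. The top camera's tilt reading for the punch, from only a few pixels, also disagreed, so I used the wrist and side views. One check of the punch from the side while it was down found no red in view, so the full drive rests on the travel and the force rise.

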